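# Close a sample tray: tuck the cover under the lap flap and hold it pressed on the seal

## Robot

A 6-joint arm with a two-finger parallel gripper is mounted at the origin on a cart in front of the work surface, level with it; the furniture and walls round the work are solid. World frame = base frame: x ahead of the robot, y to its left, z up, the work surface at z = 0. Lengths are in m, angles in rad, forces in N, time in s.
With the tool pointing down it reaches from about 0.375 to 0.9 m from the base axis. Payload 3.1 kg.
Tool frame: the origin (TCP) lies at the very end of the fingers, on their centre line; the grasp point (between the pads) lies 19 mm behind it (manip.pinch_z is the distance from the TCP to the grasp point, in m); z points along the fingers, y is the direction in which the jaws open and shut (so a half turn about z gives the same grasp; the last joint's range is limited). The gripper opens to 85 mm and grips with 20 to 120 N. Pads are 22 mm wide; open, the fingers measure 114 mm over their backs; the gripper's body (76 mm by 85 mm) begins 54 mm behind the grasp point. The pads swing forward as they close: fully open they stand 13 mm farther back than shut.
Start: joints at [1.048, 0.527, 1.433, -0, 1.181, -0.178], TCP at [0.211, 0.588, 0.231] pointing down, gripper open.
Joint ranges: [-3.08, 3.08], [-0.75, 2.2], [0.22, 2.44], [-1.43, 4.57], [0, 2.65], [-2.85, 2.85]. Speed limits (rad/s): [2.79, 2.79, 3.14, 3.14, 3.14, 3.14].

## Interface

Orientations are given as a unit quaternion [x, y, z, w].
In Python, from station import manip gives the robot as it stands.
- The arm moves only by the tool drive_tool, never from a script. Its argument "increments" is a list of rows, each a list of 7 numbers: the closure in counts, from 0 (fully open) to 255 (shut), then the shift along the tool's x, y, z in cm, then the turn, a rotation vector about the tool's x, y, z in rad. A call has 1 to 20 rows; each row is the pose to reach, as a shift and turn from the pose commanded when the call began, along the tool's axes at that moment; what a row does not reach only later rows make up. A row lasts 1/10 s, in which the tool goes at most 50 mm and 8.59 degrees, less where a joint would pass 70% of its speed; a pose out of reach is approached as far as the arm can. A call with a gripper value outside its range is refused whole. The fingers move at their own pace and stop on an object; "force" is the grip in N (left out, the last holds). Time passes only in rows, so rows that repeat a pose let the fingers close. It gives the time, the measured TCP pose, the force and the opening at its end, in the units of the state.
- manip.sense(): the state, without advancing time (a new reading comes with each control period).
- manip.snapshot(name): name is "scene" or "top" or "wrist"; returns the picture (400x640x3 uint8, red, green, blue); there is no depth.
- manip.camera_model(name): a dict with "mtx" (3x3 intrinsics, pixels), "cam_to_world" (4x4, takes a point from camera to world coordinates). Camera axes: x right, y down, z forward; pixel columns grow to the right and rows downward; lengths in m; the calibration is good to about 2 mm. The wrist camera is an equidistant fisheye: a pixel r from the principal point sees the ray r / f radians off the axis. A picture is of the moment at which its call begins: read the wrist's pose just before it. camera_model takes no time and is no camera call; for the wrist camera it gives the pose at the moment of the call.
- manip.sign_off(): hands the job in, once; it reports no verdict.
The state is a dict: "t": time; "q": joint angles; "qd": joint speeds; "tau": joint torques, N m; "tcp_pos": TCP position; "tool_rot": TCP orientation; "force": force on the tool from outside, world axes, zero at the start; "ft_torque": the same for the moment, N m; "finger_gap": opening from 0.0 (shut) to 1.0 (fully open).
Only numpy, scipy, OpenCV 4.12 (cv2) and the standard library are available. Lean on these libraries where they do the work, as an engineer would, in place of code of your own. Each camera call takes 0.05 s, during which the arm holds its last target. There are 200 camera calls.

## Task

The sample tray is loaded and needs closing: pick up the loose green cover by its black handle, bring it in over the tray's open front part and slide its blue-striped back edge in under the blue hinged flap, square with the tray, without lifting the flap out of its place. Then press the cover down until it lies flat on the tray's rim with the springy seal strip fully squeezed, and finish while still holding it pressed down. Leave the bottles and the vial round about where they stand.

Things in the scene. Friction and masses are not known exactly. Their poses are not given: they have to be found in the camera images.
- cover_handle (a point): Centre of the loose cover's black handle, an upright bar 50 (x) x 14 (y) x 26 mm tall standing on the plate's top, 0.018 m above the plate's underside. It stands nearer to the front edge: 52 mm from the front edge, 68 mm from the back edge. x points to the back edge (the one that goes under the flap), y left, z up.
- cover: The loose cover: green metal plate 120 (x) x 124 (y) x 5 mm with the handle on top and a 12 mm blue stripe along its back edge, 0.1 to 0.2 kg, lying flat on the bench, handle up. Origin: middle of its underside. Same axes as cover_handle.
- cover_edge (a point): Middle of the cover's back edge, at half its thickness: 68 mm ahead (+x) of the handle's centre and 15.5 mm below it. Same axes as cover_handle.
- lap_mouth (a point): Middle of the slot's mouth: on the tray's mid-line, level with the rim's top (45 mm above the bench), straight below the flap's front lip. x points into the slot, y left, z up. The slot between rim and flap is 8 mm high, widening to about 14 mm at the turned-up lip; 35 mm inside, the side walls step up and stop the cover's edge.
- tray: Grey plastic tray fixed to the bench, 120 mm wide (y), from 95 mm in front (-x) of lap_mouth to 90 mm behind it. The cover rests on the tops of its 8 mm side walls. A small tin and a weight stand in it, below the rim. Origin: on the bench, 10 mm in front of lap_mouth. Same axes as lap_mouth.
- flap_lip (a point): Middle of the turned-up front lip of the blue flap, about 17 mm above the rim. The flap is a metal leaf 126 mm wide and 90 mm long, hinged at the tray's back end; it is light (about 1 N lifts its lip).
- flap (a joint): Flap angle, rad: 0 = lying level in its place, kept there by a light spring; grows as its lip is lifted (0.1 rad = 9 mm at the lip).
- seal (a joint): How far the black rubber seal strip in the tray's front wall is pressed, m: 0 = free, standing 5 mm above the rim; 0.005 = fully home, flush with the rim. The strip is 14 (x) x 96 (y) mm, its middle 79 mm in front (-x) of lap_mouth. Its spring pushes back with 1.2 N at first, 4.2 N when home (some 5 to 7 N down on the handle).
- dropper_mid (a point): Half-way up a small white-capped dropper bottle, 36 mm across, 79 mm tall: bystander.
- amber_mid (a point): Half-way up an amber screw-cap bottle, 46 mm across, 93 mm tall: bystander.
- red_vial_mid (a point): Half-way up a glass vial with a red cap, 22 mm across, 51 mm tall: bystander.

How it is judged:
By the outcome, as a careful person would: the job done as asked, in the order asked, and still so for the second after the job is handed in, while the arm keeps its last pose, push and grip.
It also fails if it takes over 42 s, if anything falls off the work surface, if the arm or the gripper's body presses on something with over 40 N, if the wrist force passes 120 N, or if a joint passes its speed limit or range.

## Working session

There is one attempt and no reset: what is moved stays moved. The work goes in short steps, Python scripts to look and compute and a tool call to move; the robot and the scene stay as the last step left them, time stands still between calls to the robot, and variables do not carry over. Pictures are saved under pics/ and viewed, about 8 in all and at most 12, crops included, and the job is handed in when it is done.

Besides the shell and the picture viewer there is one more tool, called after ">>>" as a command line: name --pt "numbers of a row" for each row, then --argument value for the rest. drive_tool: Moves the arm, as the interface text tells. Its arguments: {"type":"object","properties":{"increments":{"type":"array","items":{"type":"array","items":{"type":"number"}}},"force":{"type":"number"}},"required":["increments"]}

```bash
mkdir -p pics; ls
python3 - <<'E'
from station import manip
import cv2,numpy as np
for n in ("scene","top"):
    im=manip.snapshot(n); cv2.imwrite(f"pics/{n}0.png",im[:,:,::-1]); m=manip.camera_model(n); print(n,np.round(m["mtx"],1).tolist(),np.round(m["cam_to_world"],4).tolist())
s=manip.sense(); print(s); print(manip.pinch_z)
E
```

```text
pics
scene [[375.7, 0.0, 324.2], [0.0, 375.7, 198.4], [0.0, 0.0, 1.0]] [[0.6504, -0.5736, 0.4979, -0.1303], [-0.7595, -0.4831, 0.4356, -0.5097], [-0.0093, -0.6615, -0.7499, 1.0529], [0.0, 0.0, 0.0, 1.0]]
top [[432.9, 0.0, 318.0], [0.0, 432.9, 196.4], [0.0, 0.0, 1.0]] [[0.2966, -0.7689, 0.5664, -0.521], [-0.955, -0.2384, 0.1764, -0.2299], [-0.0006, -0.5932, -0.805, 1.5223], [0.0, 0.0, 0.0, 1.0]]
{'t': 0.1, 'q': array([ 1.04855051e+00,  5.28363839e-01,  1.43378767e+00, -2.30644521e-06,
        1.18138820e+00, -1.78488002e-01]), 'qd': array([ 0.00083188, -0.0044564 , -0.0040868 , -0.00092537, -0.0011615 ,
       -0.00052816]), 'tau': array([-2.31372860e-04, -4.43303704e+01, -1.78583872e+01, -2.12579635e-04,
        3.88257133e-03, -2.71825293e-06]), 'tcp_pos': array([0.2102804 , 0.5878774 , 0.23043293]), 'tool_rot': array([ 1.71033358e-01,  9.85264758e-01, -9.14749637e-04, -3.33154644e-04]), 'force': array([-0.57084992, -0.38063005,  0.20158368]), 'ft_torque': array([-0.01002491,  0.01498447, -0.0230984 ]), 'finger_gap': 1.0000581274198919}
0.0187
```

View pics/scene0.png

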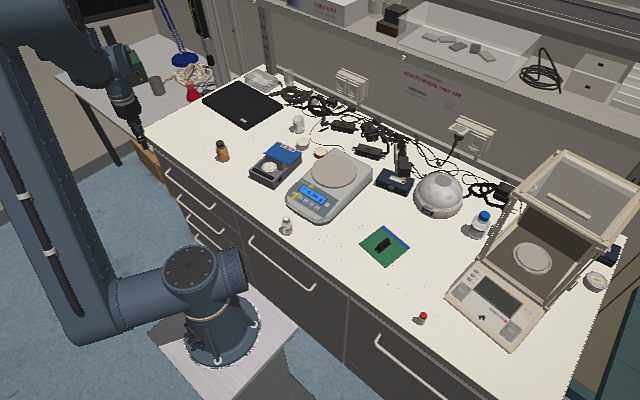

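View pics/top0.png

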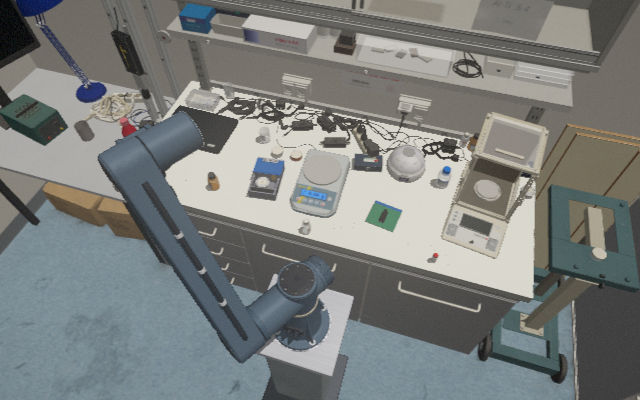

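The scene view shows the tray at about (276,165) with its blue flap at the back right, the cover at (385,246), the dropper at (286,226), amber at (222,150), and the vial at (422,318). A balance at (330,187) stands between the tray and the cover. I'll enlarge these next.

Run:
```python
import cv2,numpy as np
a=cv2.imread("pics/scene0.png");b=cv2.imread("pics/top0.png")
def c(im,x,y,w,h,s): return cv2.resize(im[y:y+h,x:x+w],None,fx=s,fy=s,interpolation=cv2.INTER_CUBIC)
r1=np.hstack([c(a,240,135,66,50,6),c(a,355,220,66,50,6)])
r2=np.hstack([c(b,242,152,50,37.5.__int__(),8)[:296,:396],c(b,360,196,50,37,8)[:296,:396]])
cv2.imwrite("pics/crop0.png",np.vstack([r1,r2]))
```

```text
(no output)
```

View pics/crop0.png

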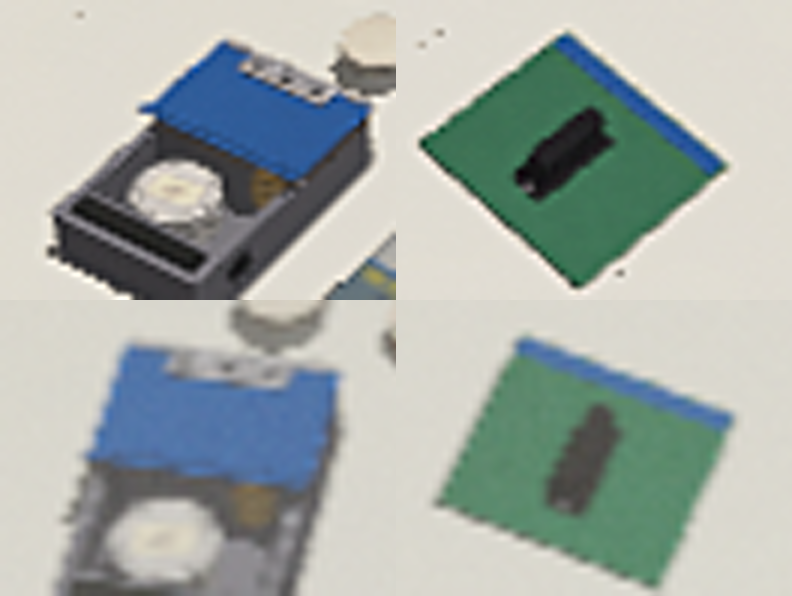

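The crops show the cover's four corners, the flap lip's ends and the tray's front rim clearly. I'll back-project them at their known heights.

```bash
cat > h.py <<'E'
import numpy as np
from station import manip
from scipy.spatial.transform import Rotation as R
def ray(n,u,v,m=None):
    m=m or manip.camera_model(n);K=m["mtx"];T=np.array(m["cam_to_world"])
    x=(u-K[0][2])/K[0][0];y=(v-K[1][2])/K[1][1];d=np.array([x,y,1.])
    if n=="wrist":
        r=np.hypot(x,y);d=np.array([x/r*np.sin(r),y/r*np.sin(r),np.cos(r)]) if r>1e-9 else np.array([0,0,1.])
    return T[:3,3],T[:3,:3]@d
def at(n,u,v,z,m=None):
    o,d=ray(n,u,v,m);return o+d*(z-o[2])/d[2]
E
python3 - <<'E'
from h import *
np.set_printoptions(precision=4,suppress=True)
deg=np.degrees
for n,pts in (("scene",[(383.5,225.8),(410.2,248),(385.2,268),(359,243.8)]),("top",[(375.5,201),(402.4,210.4),(393,232),(365.3,221)])):
    P=np.array([at(n,*p,.005) for p in pts]);print(n,"cover BL BR FR FL",P[:,:2].tolist());
    c=P.mean(0);ax=(P[0]+P[1]-P[2]-P[3]);ax/=np.linalg.norm(ax)
    print("ctr",c,"yaw",deg(np.arctan2(ax[1],ax[0])),"handle",c+ax*-.008,"sizes",[np.linalg.norm(P[i]-P[(i+1)%4]) for i in range(4)])
for n,pts in (("scene",[(263.7,153,.062),(291.3,164.7,.062),(248.7,170,.045),(275.8,181.7,.045),(277.5,142,.055),(301.7,152.5,.055)]),("top",[(253,172,.062),(281.4,175.4,.062)])):
    P=np.array([at(n,*p) for p in pts]);print(n,P)
    for i in range(0,len(P),2):
        d=P[i]-P[i+1];print(np.linalg.norm(d),"yaw",deg(np.arctan2(-d[0],d[1])),(P[i]+P[i+1])/2)
for k,p,z in(("dropper",(286,226),.04),("amber",(222,151),.045),("vial",(422,318),.025)):print(k,at("scene",*p,z))
E
```

```text
scene cover BL BR FR FL [[0.6021425030902557, -0.14206300099528046], [0.5828482861056791, -0.262494543825157], [0.4661157942912678, -0.24251535201225477], [0.4865655207135767, -0.12253721916784466]]
ctr [ 0.5344 -0.1924  0.005 ] yaw -9.651008806820357 handle [ 0.5265 -0.1911  0.005 ] sizes [np.float64(0.12196730429681685), np.float64(0.11842990648775474), np.float64(0.12170843714212339), np.float64(0.117214738882411)]
top cover BL BR FR FL [[0.5966778296208283, -0.14188179252981736], [0.5823559930662204, -0.26201362756071234], [0.4645187001586967, -0.24519395037794187], [0.48328435222699617, -0.12397987768684599]]
ctr [ 0.5317 -0.1933  0.005 ] yaw -8.539726044467157 handle [ 0.5238 -0.1921  0.005 ] sizes [np.float64(0.12098253092982915), np.float64(0.11903163083947964), np.float64(0.12265806584122689), np.float64(0.11479790621135261)]
scene [[0.5555 0.4039 0.062 ]
 [0.5773 0.2739 0.062 ]
 [0.4628 0.3924 0.045 ]
 [0.4859 0.2679 0.045 ]
 [0.6431 0.4162 0.055 ]
 [0.6596 0.2966 0.055 ]]
0.13177442193787645 yaw 9.52959118028301 [0.5664 0.3389 0.062 ]
0.12665795103345967 yaw 10.539987282662679 [0.4744 0.3302 0.045 ]
0.12074483537162384 yaw 7.865780572033807 [0.6514 0.3564 0.055 ]
top [[0.549  0.4009 0.062 ]
 [0.5677 0.2757 0.062 ]]
0.12660224334831124 yaw 8.525612081583983 [0.5584 0.3383 0.062 ]
dropper [0.3648 0.0966 0.04  ]
amber [0.4671 0.5578 0.045 ]
vial [ 0.3872 -0.4199  0.025 ]
```

```bash
cat >> h.py <<'E'
def delta(pos,yaw,pitch=0,ref=None):
    """shift (cm) & rotvec in tool axes to reach TCP pos with tool y = object y (object yaw, deg); pitch>0 = nose (object +x) down, deg"""
    s=manip.sense();R0=R.from_quat(s["tool_rot"])
    # tool x = -object x, y = object y, z = down
    Rt=R.from_euler("z",yaw,degrees=True)*R.from_euler("y",pitch,degrees=True)*R.from_matrix(np.diag([-1.,1,-1]))
    d=R0.inv().apply(np.array(pos)-s["tcp_pos"])*100
    r=(R0.inv()*Rt).as_rotvec()
    print("t",s["t"],"tcp",s["tcp_pos"].round(4),"F",s["force"].round(1),"gap",round(s["finger_gap"],3),"d",d.round(2),"r",r.round(4))
E
python3 - <<'E'
from h import *
delta([.525,-.1915,.14],-9.1)
E
```

```text
t 0.1 tcp [0.2103 0.5879 0.2304] F [-0.6 -0.4  0.2] gap 1.0 d [-55.9  -62.75   9.14] r [-0.0019 -0.0005 -0.1849]
```

>>> drive_tool --pt "0 -14 -15.7 0 0 0 -0.05" --pt "0 -28 -31.4 2 0 0 -0.1" --pt "0 -55.9 -62.75 9.1 0 0 -0.185" --pt "0 -55.9 -62.75 9.1 0 0 -0.185" --pt "0 -55.9 -62.75 9.1 0 0 -0.185" --pt "0 -55.9 -62.75 9.1 0 0 -0.185" --pt "0 -55.9 -62.75 9.1 0 0 -0.185" --pt "0 -55.9 -62.75 9.1 0 0 -0.185" --pt "0 -55.9 -62.75 9.1 0 0 -0.185" --pt "0 -55.9 -62.75 9.1 0 0 -0.185" --pt "0 -55.9 -62.75 9.1 0 0 -0.185" --pt "0 -55.9 -62.75 9.1 0 0 -0.185" --pt "0 -55.9 -62.75 9.1 0 0 -0.185" --pt "0 -55.9 -62.75 9.1 0 0 -0.185" --pt "0 -55.9 -62.75 9.1 0 0 -0.185" --pt "0 -55.9 -62.75 9.1 0 0 -0.185" --pt "0 -55.9 -62.75 9.1 0 0 -0.185" --pt "0 -55.9 -62.75 9.1 0 0 -0.185" --pt "0 -55.9 -62.75 9.1 0 0 -0.185" --pt "0 -55.9 -62.75 9.1 0 0 -0.185" --force 80

```text
t: 2.1
tcp_pos: [0.5242, -0.1895, 0.1399]
tool_rot: [0.079, 0.997, 0.001, -0.001]
force: [-0.7, 0.2, 0.1]
finger_gap: 0.997
```

Run:
```python
from h import *
import cv2,json
m=manip.camera_model("wrist");im=manip.snapshot("wrist");cv2.imwrite("pics/w1.png",im[:,:,::-1])
json.dump({k:np.array(v).tolist() for k,v in m.items() if k in("mtx","cam_to_world")},open("w1.json","w"))
print(m);delta([.525,-.1915,.14],-9.1)
```

```text
{'mtx': array([[309.70691629,   0.        , 318.61078383],
       [  0.        , 309.70691629, 197.35432665],
       [  0.        ,   0.        ,   1.        ]]), 'cam_to_world': array([[ 1.57888978e-01,  9.51134182e-01,  2.65357945e-01,
         4.56698938e-01],
       [ 9.87456628e-01, -1.52269215e-01, -4.17551571e-02,
        -1.79994137e-01],
       [ 6.91088952e-04,  2.68622141e-01, -9.63245383e-01,
         2.82948181e-01],
       [ 0.00000000e+00,  0.00000000e+00,  0.00000000e+00,
         1.00000000e+00]])}
t 2.15 tcp [ 0.5244 -0.1892  0.1401] F [-0.8 -0.6  0.1] gap 1.001 d [-0.1  -0.22  0.01] r [ 0.0009 -0.0019  0.0012]
```

View pics/w1.png

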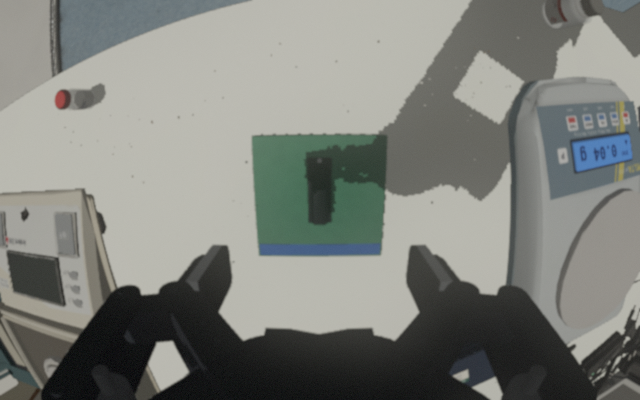

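The wrist view shows the cover's corners: front (253,135) and (387,134), back (260,255) and (381,255). The handle runs along column 319, rows 153 to 223, and the jaws straddle it.

Run:
```python
from h import *
import json
m=json.load(open("w1.json"))
P=np.array([at("wrist",*p,.005,m) for p in [(381,255),(260,255),(253,135),(387,134)]]);print(P.round(4))
c=P.mean(0);ax=(P[0]+P[1]-P[2]-P[3]);ax/=np.linalg.norm(ax);y=np.degrees(np.arctan2(ax[1],ax[0]))
print(c,y,c-.008*ax,[np.linalg.norm(P[i]-P[(i+1)%4]).round(4) for i in range(4)])
h=np.array([at("wrist",*p,.031,m) for p in [(319,153),(320,215)]]);print(h,h.mean(0))
delta(np.r_[(c-.008*ax)[:2],.0075],y)
```

```text
[[ 0.6029 -0.1394  0.005 ]
 [ 0.5835 -0.2599  0.005 ]
 [ 0.4659 -0.2415  0.005 ]
 [ 0.4841 -0.1213  0.005 ]]
[ 0.53410511 -0.19052451  0.005     ] -8.761726236266464 [ 0.52619847 -0.1893059   0.005     ] [np.float64(0.1221), np.float64(0.119), np.float64(0.1216), np.float64(0.1201)]
[[ 0.48898593 -0.1846581   0.031     ]
 [ 0.54183617 -0.1922221   0.031     ]] [ 0.51541105 -0.1884401   0.031     ]
t 2.15 tcp [ 0.5244 -0.1892  0.1401] F [-0.8 -0.6  0.1] gap 1.001 d [-0.21  0.   13.26] r [ 0.0009 -0.0019 -0.0047]
```

>>> drive_tool --pt "0 -0.2 0 4 0 0 -0.004" --pt "0 -0.2 0 8 0 0 -0.004" --pt "0 -0.2 0 11 0 0 -0.004" --pt "0 -0.2 0 13.1 0 0 -0.004" --pt "0 -0.2 0 13.1 0 0 -0.004" --pt "255 -0.2 0 13.1 0 0 -0.004" --pt "255 -0.2 0 13.1 0 0 -0.004" --pt "255 -0.2 0 13.1 0 0 -0.004" --pt "255 -0.2 0 13.1 0 0 -0.004" --pt "255 -0.2 0 13.1 0 0 -0.004" --pt "255 -0.2 0 13.1 0 0 -0.004" --pt "255 -0.2 0 13.1 0 0 -0.004" --pt "255 -0.2 0 13.1 0 0 -0.004" --pt "255 -0.2 0 13.1 0 0 -0.004" --force 80

```text
t: 3.55
tcp_pos: [0.5278, -0.1913, 0.0104]
tool_rot: [0.077, 0.997, -0.0, 0.001]
force: [-0.0, 0.8, 6.4]
finger_gap: 0.142
```

Run:
```python
from h import *
delta([.526,-.1893,.2],-8.8); print(manip.sense()["ft_torque"])
```

```text
t 3.55 tcp [ 0.5278 -0.1913  0.0104] F [-0.   0.8  6.4] gap 0.142 d [  0.18   0.16 -18.96] r [-0.0005  0.0013 -0.0012]
[ 0.18990609  0.09526493 -0.00261575]
```

>>> drive_tool --pt "255 0 0 -1 0 0 0" --pt "255 0 0 -3 0 0 0" --pt "255 0 0 -7 0 0 0" --pt "255 0 0 -11 0 0 0" --pt "255 0 0 -15 0 0 0" --pt "255 0 0 -19 0 0 0" --pt "255 0 0 -23 0 0 0" --pt "255 0 0 -23 0 0 0" --force 80

```text
t: 4.35
tcp_pos: [0.5304, -0.1929, 0.2458]
tool_rot: [0.077, 0.997, -0.003, 0.006]
force: [1.4, -0.7, -0.4]
finger_gap: 0.139
```

Run:
```python
from h import *
delta([.50,.08,.25],9.3)
```

```text
t 4.35 tcp [ 0.5304 -0.1929  0.2458] F [ 1.4 -0.7 -0.4] gap 0.139 d [ 7.2  26.49 -0.65] r [-0.007   0.0113 -0.317 ]
```

>>> drive_tool --pt "255 1.2 4.4 0 0 0 -0.05" --pt "255 2.4 8.8 0 0 0 -0.1" --pt "255 3.6 13.2 0 0 0 -0.15" --pt "255 4.8 17.6 0 0 0 -0.2" --pt "255 6 22 0 0 0 -0.26" --pt "255 7.2 26.5 -0.6 0 0 -0.31" --pt "255 7.2 26.5 -0.6 0 0 -0.317" --pt "255 7.2 26.5 -0.6 0 0 -0.317" --pt "255 7.2 26.5 -0.6 0 0 -0.317" --pt "255 7.2 26.5 -0.6 0 0 -0.317"

```text
t: 5.35
tcp_pos: [0.4971, 0.0804, 0.2449]
tool_rot: [-0.08, 0.997, -0.0, -0.0]
force: [0.3, 0.4, -2.3]
finger_gap: 0.139
```

Run:
```python
from h import *
import cv2,json
m=manip.camera_model("wrist");im=manip.snapshot("wrist");cv2.imwrite("pics/w2.png",cv2.resize(im[:,100:,::-1],None,fx=1.48,fy=1.48,interpolation=cv2.INTER_CUBIC))
json.dump({k:np.array(v).tolist() for k,v in m.items() if k in("mtx","cam_to_world")},open("w2.json","w"))
delta([.50,.08,.25],9.3);print(manip.sense()["qd"].round(3))
```

```text
t 5.4 tcp [0.4972 0.0804 0.245 ] F [-0.6  0.4 -1.9] gap 0.14 d [-0.27 -0.08 -0.5 ] r [-0.0001 -0.0007 -0.0027]
[ 0.    -0.001 -0.002  0.002  0.001 -0.001]
```

View pics/w2.png

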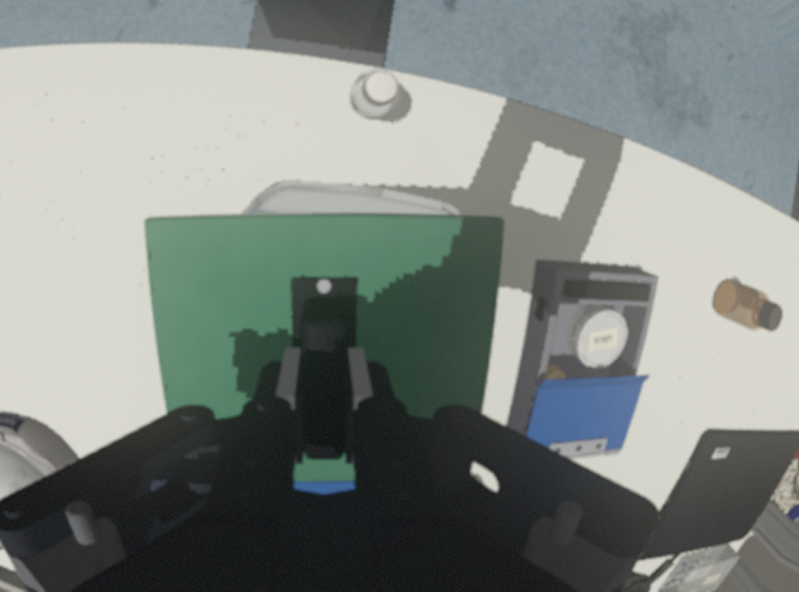

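The wrist view shows the held cover square in the jaws: front corners at (146,218) and (503,218), back edge about (324,492). The flap lip runs (541,379) to (648,376), and the front rim corners are at (537,262) and (657,274).

Run:
```python
from h import *
import json
m=json.load(open("w2.json"))
f=lambda U,V,z:at("wrist",100+(U+.5)/1.48-.5,(V+.5)/1.48-.5,z,m)
D=np.degrees
t=manip.sense();Ri=R.from_quat(t["tool_rot"]).inv();tp=t["tcp_pos"]
print("plate in tool axes (mm), front L/R, back mid:")
for p in [(146,218),(503,218),(324,490)]:
    print((Ri.apply(f(*p,tp[2]-.0054)-tp)*1000).round(1))
for a,b,z in [((648,376),(541,379),.062),((657,274),(537,262),.045),((645,300),(565,298),.045)]:
    A,B=f(*a,z),f(*b,z);d=A-B;print(A.round(4),B.round(4),np.linalg.norm(d).round(4),"yaw",D(np.arctan2(-d[0],d[1])).round(2),"mid",((A+B)/2).round(4))
```

```text
plate in tool axes (mm), front L/R, back mid:
[ 53.6 -61.8   5.4]
[53.6 60.   5.4]
[-57.2  -1.    5.4]
[0.5527 0.4053 0.062 ] [0.5663 0.2795 0.062 ] 0.1265 yaw 6.19 mid [0.5595 0.3424 0.062 ]
[0.457  0.3893 0.045 ] [0.4708 0.2527 0.045 ] 0.1373 yaw 5.79 mid [0.4639 0.321  0.045 ]
[0.4837 0.3829 0.045 ] [0.4963 0.2893 0.045 ] 0.0945 yaw 7.69 mid [0.49   0.3361 0.045 ]
```

The cover is held square, with the handle centre about 1.6 mm behind the TCP. The tray yaw readings scatter between 6° and 10°, so I'll fit lines to the blue flap's edges.

Run:
```python
from h import *
import cv2,json
mw=manip.camera_model("wrist");w=manip.snapshot("wrist")
cv2.imwrite("pics/w2b.png",w[:,:,::-1])
for n,im,m,box in (("scene",cv2.imread("pics/scene0.png")[:,:,::-1],None,(258,135,310,172)),("top",cv2.imread("pics/top0.png")[:,:,::-1],None,(245,152,290,182)),("wrist",w,mw,(440,245,560,320))):
    x0,y0,x1,y1=box;c=im[y0:y1,x0:x1].astype(int)
    b=((c[:,:,2]-c[:,:,0]>45)).astype(np.uint8)
    k,l,s,_=cv2.connectedComponentsWithStats(b);i=1+np.argmax(s[1:,4]);b=(l==i).astype(np.uint8)
    cs,_=cv2.findContours(b,cv2.RETR_EXTERNAL,cv2.CHAIN_APPROX_NONE);p=cs[0][:,0]+[x0,y0]
    P=np.array([at(n,u,v,.056,m) for u,v in p])[:,:2]
    Rz=R.from_euler("z",-8,degrees=True).as_matrix()[:2,:2];Q=(P-[.56,.34])@Rz.T
    lo,hi=Q.min(0),Q.max(0)
    print(n,s[i,4],"Q range mm",(lo*1000).round(1),(hi*1000).round(1))
    mid=(lo+hi)/2;
    front=[];                       # min x per y bin; side edges: extreme y per x bin
    yb=np.linspace(lo[1]+.012,hi[1]-.012,14)
    for a,bb in zip(yb[:-1],yb[1:]):
        q=Q[(Q[:,1]>=a)&(Q[:,1]<bb)]
        if len(q):front.append(q[q[:,0].argmin()])
    f=np.array(front);k1=np.polyfit(f[:,1],f[:,0],1);print(" front line: yaw",8-np.degrees(np.arctan(k1[0])),"x at mid y",np.polyval(k1,mid[1]),"res",np.std(f[:,0]-np.polyval(k1,f[:,1])).round(4))
    xb=np.linspace(lo[0]+.018,hi[0]-.018,8)
    for g,nm in((np.argmin,"R"),(np.argmax,"L")):
        e=np.array([q[g(q[:,1])] for a,bb in zip(xb[:-1],xb[1:]) for q in[Q[(Q[:,0]>=a)&(Q[:,0]<bb)]] if len(q)])
        k2=np.polyfit(e[:,0],e[:,1],1);print(" side",nm,"yaw",8+np.degrees(np.arctan(k2[0])),"y at x=0",k2[1],"res",np.std(e[:,1]-np.polyval(k2,e[:,0])).round(4))
cv2.imwrite("pics/w2c.png",cv2.resize(w[165:325,440:580,::-1],None,fx=5,fy=3.75*1.333 if 0 else 3.75,interpolation=cv2.INTER_CUBIC)[:600,:700])
```

```text
scene 409 Q range mm [  6.9 -57.2] [90.9 71.5]
 front line: yaw 7.39696432306763 x at mid y 0.008579575557052395 res 0.001
 side R yaw 5.435846850236228 y at x=0 -0.054464357444862034 res 0.001
 side L yaw 5.568252474362145 y at x=0 0.06923503815685503 res 0.0011
top 357 Q range mm [  3.9 -58.3] [87.5 65.2]
 front line: yaw 8.306796056251017 x at mid y 0.006524401621351918 res 0.0016
 side R yaw 8.890933876742071 y at x=0 -0.057302936401197886 res 0.0013
 side L yaw 6.81995956941918 y at x=0 0.06473370186765057 res 0.0012
wrist 2899 Q range mm [  2.5 -59.4] [86.9 66.5]
 front line: yaw 7.414211625416084 x at mid y 0.0033881703356730916 res 0.0004
 side R yaw 12.05475202770659 y at x=0 -0.061536479087516735 res 0.0015
 side L yaw 6.81674161854076 y at x=0 0.06468620297250277 res 0.0001
```

Run:
```python
from h import *
delta([.4707,.3319,.12],7.3,2.5)
```

```text
t 5.45 tcp [0.4972 0.0805 0.245 ] F [ 1.1  0.2 -1.1] gap 0.144 d [-1.39 25.24 12.5 ] r [-0.0007  0.043   0.0323]
```

>>> drive_tool --pt "255 -0.2 4.5 0 0 0 0" --pt "255 -0.4 9 0 0 0 0.01" --pt "255 -0.7 13.5 0 0 0.02 0.02" --pt "255 -1 18 2 0 0.03 0.03" --pt "255 -1.2 22 5 0 0.043 0.032" --pt "255 -1.4 25.2 9 0 0.043 0.032" --pt "255 -1.4 25.2 12.5 0 0.043 0.032" --pt "255 -1.4 25.2 12.5 0 0.043 0.032" --pt "255 -1.4 25.2 12.5 0 0.043 0.032" --pt "255 -1.4 25.2 12.5 0 0.043 0.032" --pt "255 -1.4 25.2 12.5 0 0.043 0.032"

```text
t: 6.55
tcp_pos: [0.4721, 0.3326, 0.1226]
tool_rot: [-0.064, 0.998, -0.001, -0.019]
force: [-0.4, -0.3, -1.9]
finger_gap: 0.143
```

Run:
```python
from h import *
import cv2
delta([.4707,.3319,.12],7.3,2.5)
s=manip.snapshot("scene");w=manip.snapshot("wrist");t=manip.snapshot("top")
for n,i in(("s3",s),("w3",w),("t3",t)):cv2.imwrite(f"pics/{n}.png",i[:,:,::-1])
c=lambda im,x,y,ww,h,W,H:cv2.resize(im[y:y+h,x:x+ww,::-1],(W,H),interpolation=cv2.INTER_CUBIC)
cv2.imwrite("pics/m3.png",np.vstack([np.hstack([c(s,220,110,100,75,400,300),c(t,220,130,100,75,400,300)]),c(w,80,150,400,150,800,300)]))
```

```text
t 6.55 tcp [0.4721 0.3326 0.1226] F [-0.4 -0.3 -1.9] gap 0.143 d [ 0.14 -0.05  0.27] r [0.0005 0.005  0.0012]
```

View pics/m3.png

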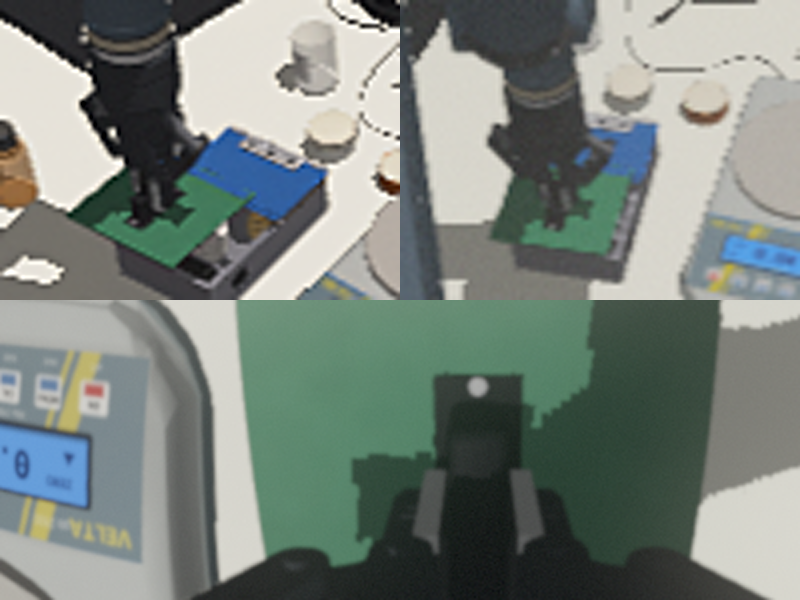

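The scene crop shows the cover above the tray's front, with corners at BR (255,197), FR (178,265) and FL (75,213) in the crop. I'll use these known positions to correct the scene and top cameras' bias on the flap.

Run:
```python
from h import *
s=manip.sense();Rt=R.from_quat(s["tool_rot"]);tp=s["tcp_pos"]
# plate top corners in tool axes (x back, y left): handle centre +1.6 mm x
C={"BR":(-.0664,-.062,.0054),"FR":(.0536,-.062,.0054),"FL":(.0536,.062,.0054),"BL":(-.0664,.062,.0054)}
px={"scene":{"BR":(255/4+220,197/4+110),"FR":(178/4+220,265/4+110),"FL":(75/4+220,213/4+110)},
    "top":{"FR":((622-400)/4+220,252/4+130),"FL":((492-400)/4+220,240/4+130),"BR":((636-400)/4+220,178/4+130)}}
for n in px:
    for k in px[n]:
        w=tp+Rt.apply(C[k]);g=at(n,*px[n][k],w[2]);print(n,k,"seen-pred mm",((g-w)*1000).round(1)[:2])
```

```text
scene BR seen-pred mm [-1.3 -5.3]
scene FR seen-pred mm [ 8.2 -3.8]
scene FL seen-pred mm [ 9.9 -6.7]
top FR seen-pred mm [  6.2 -16.9]
top FL seen-pred mm [-2.7 -8.1]
top BR seen-pred mm [-14.  -10.6]
```

Run:
```python
from h import *
import cv2
s=manip.sense();Rt=R.from_quat(s["tool_rot"]);tp=s["tcp_pos"]
nrm=Rt.as_matrix()[:,2];p0=tp+Rt.apply([0,0,.0054])
for n,f,box in(("scene","s3",(225,140,295,185)),("top","t3",(235,165,285,200))):
    im=cv2.imread(f"pics/{f}.png").astype(int);x0,y0,x1,y1=box;c=im[y0:y1,x0:x1]
    g=((c[:,:,1]-c[:,:,2]>18)&(c[:,:,1]>c[:,:,0]-0)).astype(np.uint8)
    k,l,st,_=cv2.connectedComponentsWithStats(g);i=1+np.argmax(st[1:,4]);g=(l==i).astype(np.uint8)
    p=cv2.findContours(g,cv2.RETR_EXTERNAL,cv2.CHAIN_APPROX_NONE)[0][0][:,0]+[x0,y0]
    o,_=ray(n,0,0);Q=[]
    for u,v in p:
        o,d=ray(n,u,v);w=o+d*((p0-o)@nrm)/(d@nrm);Q.append(Rt.inv().apply(w-tp)*1000)
    Q=np.array(Q)
    for nm,ax,rng,lab in (("side R y",1,(-40,45),-62),("front x",0,(-50,50),53.6)):
        o2=1-ax;e=[]
        for a in np.arange(rng[0],rng[1],8):
            q=Q[(Q[:,o2]>=a)&(Q[:,o2]<a+8)]
            if len(q):e.append(q[q[:,ax].argmin() if ax==1 else q[:,ax].argmax()])
        e=np.array(e);k=np.polyfit(e[:,o2],e[:,ax],1);print(n,st[i,4],nm,"expect",lab,"got",k[1].round(1),"slope deg",np.degrees(k[0]).round(2),"res",np.std(e[:,ax]-np.polyval(k,e[:,o2])).round(1))
    print(" range",Q.min(0).round(0),Q.max(0).round(0))
```

```text
scene 489 side R y expect -62 got -60.7 slope deg -0.69 res 0.8
scene 489 front x expect 53.6 got 50.4 slope deg -1.52 res 0.8
 range [-68. -62.   5.] [52. 61.  5.]
top 306 side R y expect -62 got -62.3 slope deg 0.7 res 1.1
top 306 front x expect 53.6 got 51.5 slope deg -1.47 res 1.5
 range [-52. -64.   5.] [54. 57.  5.]
```

Run:
```python
from h import *
delta([.4762,.3334,.0615],7.3,2.5)
```

```text
t 6.7 tcp [0.4712 0.3326 0.1219] F [-0.5 -1.1 -2.1] gap 0.144 d [-0.75  0.01  6.01] r [0.     0.0033 0.0019]
```

>>> drive_tool --pt "255 -0.2 0 2 0 0.003 0.002" --pt "255 -0.5 0 4 0 0.003 0.002" --pt "255 -0.7 0 5.8 0 0.003 0.002" --pt "255 -0.7 0 5.8 0 0.003 0.002" --pt "255 -0.7 0 5.8 0 0.003 0.002" --pt "255 -0.7 0 5.8 0 0.003 0.002" --pt "255 -0.7 0 5.8 0 0.003 0.002"

```text
t: 7.4
tcp_pos: [0.4752, 0.3336, 0.0632]
tool_rot: [-0.064, 0.998, -0.002, -0.022]
force: [0.5, -0.2, -2.4]
finger_gap: 0.144
```

Run:
```python
from h import *
import cv2
delta([.4762,.3334,.0610],7.3,2.5)
s=manip.snapshot("scene");w=manip.snapshot("wrist")
cv2.imwrite("pics/s4.png",s[:,:,::-1])
cv2.imwrite("pics/w4.png",w[:,:,::-1])
cv2.imwrite("pics/m4.png",np.vstack([cv2.resize(s[130:190,225:315,::-1],(750,500),interpolation=cv2.INTER_CUBIC)]))
delta([.4762+.992*.035,.3334+.127*.035,.0605],7.3,2.5)
```

```text
t 7.4 tcp [0.4752 0.3336 0.0632] F [ 0.5 -0.2 -2.4] gap 0.144 d [-0.1  -0.03  0.22] r [-0.0003 -0.0005  0.0009]
t 7.5 tcp [0.475  0.3335 0.0629] F [ 0.  -0.1 -2. ] gap 0.144 d [-3.62 -0.03  0.08] r [-0.0004 -0.001   0.0009]
```

View pics/m4.png

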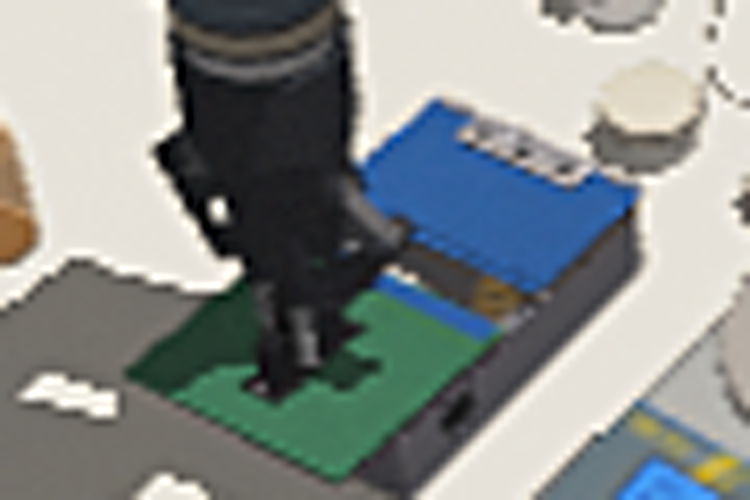

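The scene view shows the cover's edge just short of the lip, with back-right corner (500,330), front-right (340,478) and lip right end (543,293). I'll compare the cover and lip right sides in this same image.

Run:
```python
from h import *
s=8.333;f=lambda u,v,z:at("scene",225+u/s-.5,130+v/s-.5,z)
BR,FR=f(500,330,.0525),f(340,478,.0577)
lip=[f(543,293,z) for z in(.058,.062)];hb=[f(637,185,z) for z in (.0535,.0545)];rim=[f(405,497,.0)]
print("cover R side yaw",np.degrees(np.arctan2(*(BR-FR)[[1,0]])),np.linalg.norm(BR-FR))
t=np.radians(7.3);e=np.array([np.cos(t),np.sin(t)]);n=np.array([-e[1],e[0]])
m=np.array([.5615,.3443])
for k,p in(("BR",BR),("FR",FR),("lip58",lip[0]),("lip62",lip[1]),("hinge53",hb[0]),("hinge54",hb[1])):
    print(k,p.round(4),"x,y rel mouth est mm",(((p[:2]-m)@np.c_[e,n])*1000).round(1))
```

```text
cover R side yaw 7.798375328649987 0.11582904212109997
BR [0.5498 0.2844 0.0525] x,y rel mouth est mm [-19.2 -57.9]
FR [0.4352 0.2687 0.0577] x,y rel mouth est mm [-134.9  -58.9]
lip58 [0.5763 0.2821 0.058 ] x,y rel mouth est mm [  6.8 -63.6]
lip62 [0.5735 0.2789 0.062 ] x,y rel mouth est mm [  3.5 -66.4]
hinge53 [0.6624 0.3033 0.0535] x,y rel mouth est mm [ 94.8 -53.5]
hinge54 [0.6616 0.3025 0.0545] x,y rel mouth est mm [ 94.  -54.2]
```

Run:
```python
from h import *
import cv2
s=manip.snapshot("scene");c=s[130:200,225:325,::-1];big=cv2.resize(c,None,fx=8,fy=8,interpolation=cv2.INTER_CUBIC)
# tray right wall base: dark->bright (bench) transition, row-wise from x=left
t=np.radians(7.3);e=np.array([np.cos(t),np.sin(t)]);n=np.array([-e[1],e[0]]);m=np.array([.5615,.3443])
g=cv2.cvtColor(s,cv2.COLOR_RGB2GRAY).astype(float);P=[]
for v in range(163,188):
    r=g[v,270:312];
    # first bright crossing after the dark wall, scanning right
    i0=np.argmin(r[:]) if v<0 else None
    d=np.where((r[:-1]<120)&(r[1:]>=120))[0]
    for k in d[:1]if len(d) else []:
        u=270+k+(120-r[k])/(r[k+1]-r[k]);p=at("scene",u,v,0.)
        q=((p[:2]-m)@np.c_[e,n])*1000;P.append((v,u,*q))
P=np.array(P);print(P.round(1))
```

```text
[[163.  271.3  20.8  46. ]
 [164.  274.   22.1  33. ]
 [165.  298.1  70.5 -53.2]
 [166.  297.1  63.5 -53.2]
 [167.  296.1  56.6 -53.2]
 [168.  284.9  27.5 -18.6]
 [169.  294.1  42.9 -53.3]
 [170.  293.1  36.1 -53.3]
 [171.  292.1  29.3 -53.4]
 [172.  291.1  22.6 -53.4]
 [173.  290.1  15.9 -53.4]
 [174.  289.1   9.2 -53.4]
 [175.  288.1   2.6 -53.5]
 [176.  287.1  -4.  -53.5]
 [177.  286.1 -10.6 -53.5]
 [178.  285.1 -17.2 -53.6]
 [179.  284.1 -23.7 -53.6]
 [180.  283.1 -30.1 -53.6]
 [181.  282.1 -36.6 -53.6]
 [182.  281.1 -43.  -53.7]
 [183.  280.1 -49.4 -53.7]
 [184.  279.1 -55.8 -53.7]
 [185.  278.1 -62.1 -53.8]
 [186.  277.1 -68.4 -53.8]
 [187.  276.1 -74.6 -53.8]]
```

Run:
```python
from h import *
import cv2
s=cv2.imread("pics/s4.png").astype(float)
t=np.radians(7.5);e=np.array([np.cos(t),np.sin(t)]);n=np.array([-e[1],e[0]]);m=np.array([.5615,.3443])
q=lambda u,v,z:((at("scene",u,v,z)[:2]-m)@np.c_[e,n])*1000
gr=s[:,:,1]-s[:,:,2];bl=s[:,:,0]-s[:,:,2]
def last(a,v,lo,hi,th):
    r=a[v,lo:hi];k=np.where((r[:-1]>=th)&(r[1:]<th))[0]
    return None if not len(k) else lo+k[-1]+(r[k[-1]]-th)/(r[k[-1]]-r[k[-1]+1])
print("cover right edge")
for v in range(171,187,2):
    u=last(gr,v,255,292,22)
    if u:
        z=.055; 
        for _ in range(3): x=q(u,v,z)[0];z=.0525+(-19-x)/1000*.0437
        print(v,round(u,2),q(u,v,z).round(1))
print("flap right edge")
for v in range(153,166):
    u=last(bl,v,280,310,50)
    if u: print(v,round(u,2),q(u,v,.0545).round(1),q(u,v,.062).round(1))
```

```text
cover right edge
171 283.41 [-30.3 -60.9]
173 281.38 [-43.4 -61.4]
175 278.72 [-57.8 -59.9]
177 276.6 [-70.9 -60. ]
179 274.5 [-83.8 -60.3]
181 272.42 [-96.5 -60.6]
183 270.33 [-109.1  -60.8]
185 267.62 [-122.8  -59.2]
flap right edge
153 301.07 [ 87.7 -59.4] [ 81.1 -64.6]
154 300.42 [ 81.5 -60.7] [ 74.9 -65.9]
155 299.54 [ 74.9 -61.1] [ 68.3 -66.3]
156 298.38 [ 67.6 -60.7] [ 61.1 -65.9]
157 297.11 [ 60.2 -59.9] [ 53.8 -65.1]
158 296.06 [ 53.3 -59.8] [ 46.9 -65. ]
159 295.11 [ 46.6 -60. ] [ 40.3 -65.3]
160 294.1 [ 39.9 -60.1] [ 33.6 -65.3]
161 293.07 [ 33.1 -60.1] [ 26.9 -65.3]
162 291.85 [ 26.  -59.4] [ 19.8 -64.7]
163 291.02 [ 19.7 -60.1] [ 13.6 -65.3]
164 289.64 [ 12.3 -58.9] [  6.2 -64.1]
```

Run:
```python
from h import *
p=np.array([.475,.3335])+.0017*np.array([-.13,.99])
for a in(0,.020,.040):delta(np.r_[p+a*np.array([.9914,.1305]),.0602],7.5,2.5)
```

```text
t 7.55 tcp [0.475  0.3335 0.0628] F [ 0.6 -0.5 -1.1] gap 0.144 d [-0.02  0.17  0.26] r [-0.0003 -0.0013 -0.0026]
t 7.55 tcp [0.475  0.3335 0.0628] F [ 0.6 -0.5 -1.1] gap 0.144 d [-2.01  0.17  0.17] r [-0.0003 -0.0013 -0.0026]
t 7.55 tcp [0.475  0.3335 0.0628] F [ 0.6 -0.5 -1.1] gap 0.144 d [-4.01  0.18  0.08] r [-0.0003 -0.0013 -0.0026]
```

>>> drive_tool --pt "255 0 0.17 0.26 0 0 -0.003" --pt "255 0 0.17 0.26 0 0 -0.003" --pt "255 -0.5 0.17 0.24 0 0 -0.003" --pt "255 -1 0.17 0.22 0 0 -0.003" --pt "255 -1.5 0.17 0.19 0 0 -0.003" --pt "255 -2 0.17 0.17 0 0 -0.003" --pt "255 -2.5 0.17 0.15 0 0 -0.003" --pt "255 -3 0.17 0.12 0 0 -0.003" --pt "255 -3 0.17 0.12 0 0 -0.003" --pt "255 -3 0.17 0.12 0 0 -0.003" --pt "255 -3 0.17 0.12 0 0 -0.003"

```text
t: 8.65
tcp_pos: [0.5043, 0.3389, 0.0595]
tool_rot: [-0.066, 0.998, -0.002, -0.023]
force: [1.0, -0.6, -0.3]
finger_gap: 0.143
```

Run:
```python
from h import *
import cv2
p=np.array([.475,.3335])+.0017*np.array([-.13,.99])
for a in(.03,.055,):delta(np.r_[p+a*np.array([.9914,.1305]),.0600],7.5,2.5)
s=manip.snapshot("scene");cv2.imwrite("pics/s5.png",s[:,:,::-1])
cv2.imwrite("pics/m5.png",cv2.resize(s[130:190,225:315,::-1],(750,500),interpolation=cv2.INTER_CUBIC))
```

```text
t 8.65 tcp [0.5043 0.3389 0.0595] F [ 1.  -0.6 -0.3] gap 0.143 d [-0.02  0.02 -0.05] r [-0.0006 -0.0019  0.0003]
t 8.65 tcp [0.5043 0.3389 0.0595] F [ 1.  -0.6 -0.3] gap 0.143 d [-2.52  0.02 -0.16] r [-0.0006 -0.0019  0.0003]
```

View pics/m5.png

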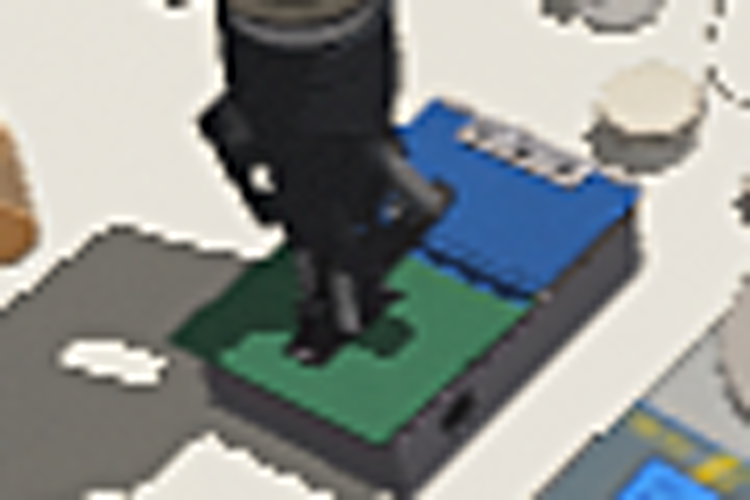

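The edge is about 7 mm under the lip and the flap's corners haven't moved. I'll slide on.

>>> drive_tool --pt "255 -0.3 0.02 -0.06 0 0 0" --pt "255 -0.6 0.02 -0.08 0 0 0" --pt "255 -1 0.02 -0.1 0 0 0" --pt "255 -1.4 0.02 -0.12 0 0 0" --pt "255 -1.8 0.02 -0.14 0 0 0" --pt "255 -2.1 0.02 -0.15 0 0 0" --pt "255 -2.3 0.02 -0.16 0 0 0" --pt "255 -2.3 0.02 -0.16 0 0 0" --pt "255 -2.3 0.02 -0.16 0 0 0"

```text
t: 9.6
tcp_pos: [0.5268, 0.342, 0.06]
tool_rot: [-0.066, 0.998, -0.002, -0.023]
force: [0.0, -0.4, -1.9]
finger_gap: 0.142
```

Run:
```python
from h import *
import cv2
p=np.array([.475,.3335])+.0017*np.array([-.13,.99])
for a in(.055,.060):delta(np.r_[p+a*np.array([.9914,.1305]),.0600],7.5,2.5)
s=manip.snapshot("scene");cv2.imwrite("pics/s6.png",s[:,:,::-1])
cv2.imwrite("pics/m6.png",cv2.resize(s[130:190,225:315,::-1],(750,500),interpolation=cv2.INTER_CUBIC))
```

```text
t 9.6 tcp [0.5268 0.342  0.06  ] F [ 0.  -0.4 -1.9] gap 0.142 d [-0.25  0.   -0.01] r [-0.0007 -0.0027  0.0003]
t 9.6 tcp [0.5268 0.342  0.06  ] F [ 0.  -0.4 -1.9] gap 0.142 d [-0.75  0.   -0.04] r [-0.0007 -0.0027  0.0003]
```

View pics/m6.png

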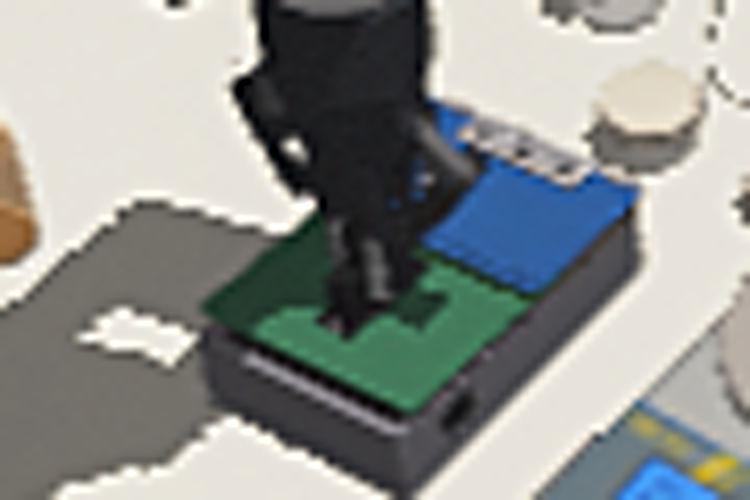

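>>> drive_tool --pt "255 -0.1 0 0 0 0 0" --pt "255 -0.2 0 -0.01 0 0 0" --pt "255 -0.3 0 -0.01 0 0 0" --pt "255 -0.3 0 -0.01 0 0 0"

```text
t: 10.05
tcp_pos: [0.5292, 0.3424, 0.0599]
tool_rot: [-0.065, 0.998, -0.002, -0.024]
force: [-2.1, -0.3, -1.0]
finger_gap: 0.142
```

>>> drive_tool --pt "255 -0.1 0 0 0 0 0" --pt "255 -0.2 0 -0.01 0 0 0" --pt "255 -0.2 0 -0.01 0 0 0"

```text
t: 10.35
tcp_pos: [0.5295, 0.3424, 0.0595]
tool_rot: [-0.065, 0.998, -0.002, -0.026]
force: [-5.3, -0.0, 0.2]
finger_gap: 0.141
```

The cover met the stop at -5.3 N, so the edge is 35 mm in. Now I'll back off slightly, level the cover, and press.

>>> drive_tool --pt "255 0.15 0 0 0 0 0" --pt "255 0.25 0 0 0 0 0" --pt "255 0.25 0 0.1 0 -0.01 0" --pt "255 0.25 0 0.2 0 -0.02 0" --pt "255 0.25 0 0.3 0 -0.03 0" --pt "255 0.25 0 0.4 0 -0.042 0" --pt "255 0.25 0 0.45 0 -0.044 0" --pt "255 0.25 0 0.45 0 -0.044 0" --pt "255 0.25 0 0.45 0 -0.044 0" --force 100

```text
t: 11.25
tcp_pos: [0.529, 0.3423, 0.0559]
tool_rot: [-0.066, 0.998, -0.0, -0.001]
force: [-5.5, -1.2, 5.2]
finger_gap: 0.139
```

Run:
```python
from h import *
delta([.5275,.3424,.0554],7.5,0);print(manip.sense()["ft_torque"])
```

```text
t 11.25 tcp [0.529  0.3423 0.0559] F [-5.5 -1.2  5.2] gap 0.139 d [0.14 0.03 0.05] r [-0.0008 -0.0026  0.0003]
[-0.23401859  0.89550019 -0.11710165]
```

>>> drive_tool --pt "255 0.1 0 0 0 0 0" --pt "255 0.2 0 0 0 0 0" --pt "255 0.2 0 0.1 0 0 0" --pt "255 0.2 0 0.2 0 0 0" --pt "255 0.2 0 0.3 0 0 0" --pt "255 0.2 0 0.3 0 0 0" --pt "255 0.2 0 0.3 0 0 0" --pt "255 0.2 0 0.3 0 0 0" --force 100

```text
t: 12.05
tcp_pos: [0.5289, 0.3423, 0.0555]
tool_rot: [-0.066, 0.998, -0.0, 0.001]
force: [-4.6, -3.4, 17.0]
finger_gap: 0.137
```

Run:
```python
from h import *
import cv2
delta([.5275,.3424,.0554],7.5,0);print(manip.sense()["ft_torque"])
s=manip.snapshot("scene");cv2.imwrite("pics/s7.png",s[:,:,::-1])
cv2.imwrite("pics/m7.png",cv2.resize(s[130:190,225:315,::-1],(750,500),interpolation=cv2.INTER_CUBIC))
```

```text
t 12.05 tcp [0.5289 0.3423 0.0555] F [-4.6 -3.4 17. ] gap 0.137 d [0.13 0.03 0.01] r [-0.0003  0.0019  0.0006]
[-0.56058254  0.81769881 -0.13813665]
```

View pics/m7.png

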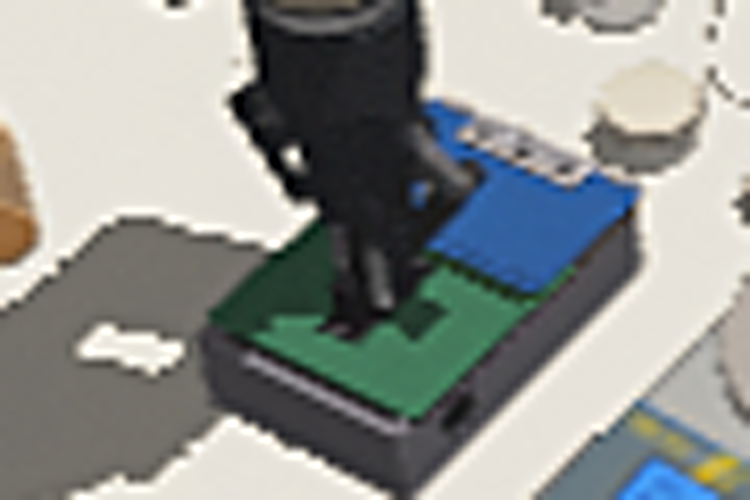

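Run:
```python
from h import *
import cv2
t=np.radians(7.5);e=np.array([np.cos(t),np.sin(t)]);n=np.array([-e[1],e[0]]);m=np.array([.5615,.3443])
q=lambda u,v,z:((at("scene",u,v,z)[:2]-m)@np.c_[e,n])*1000
def last(a,v,lo,hi,th):
    r=a[v,lo:hi];k=np.where((r[:-1]>=th)&(r[1:]<th))[0]
    return None if not len(k) else lo+k[-1]+(r[k[-1]]-th)/(r[k[-1]]-r[k[-1]+1])
for f in("s4","s6","s7"):
    s=cv2.imread(f"pics/{f}.png").astype(float);gr=s[:,:,1]-s[:,:,2];bl=s[:,:,0]-s[:,:,2]
    print(f,"flap R (z.0545):",[tuple(q(u,v,.0545).round(0).astype(int)) + (round(u,1),) for v in range(153,166,2) for u in[last(bl,v,280,310,50)] if u])
    if f=="s7":
        print("cover R (z.050):",[tuple(q(u,v,.050).round(1)) for v in range(161,180,2) for u in[last(gr-np.clip(bl-30,0,None),v,262,306,22)] if u])
print("tray wall outer edge at rim from flap side; base was -53.4")
s=cv2.imread("pics/s7.png");print(s[163,286:302].tolist())
b=manip.sense();d=np.radians(7.5);T=(b["tcp_pos"][:2]-m)@np.c_[e,n];print("tcp rel mouth est",T*1000,np.degrees(R.from_quat(b["tool_rot"]).as_euler("zyx")))
```

```text
s4 flap R (z.0545): [(np.int64(88), np.int64(-59), np.float64(301.1)), (np.int64(75), np.int64(-61), np.float64(299.5)), (np.int64(60), np.int64(-60), np.float64(297.1)), (np.int64(47), np.int64(-60), np.float64(295.1)), (np.int64(33), np.int64(-60), np.float64(293.1)), (np.int64(20), np.int64(-60), np.float64(291.0))]
s6 flap R (z.0545): [(np.int64(88), np.int64(-59), np.float64(301.1)), (np.int64(75), np.int64(-61), np.float64(299.5)), (np.int64(60), np.int64(-60), np.float64(297.1)), (np.int64(47), np.int64(-60), np.float64(295.1)), (np.int64(33), np.int64(-60), np.float64(293.1)), (np.int64(20), np.int64(-60), np.float64(291.1))]
s7 flap R (z.0545): [(np.int64(88), np.int64(-59), np.float64(301.1)), (np.int64(75), np.int64(-61), np.float64(299.5)), (np.int64(60), np.int64(-60), np.float64(297.1)), (np.int64(47), np.int64(-60), np.float64(295.1)), (np.int64(33), np.int64(-60), np.float64(293.1)), (np.int64(20), np.int64(-60), np.float64(291.1))]
cover R (z.050): [(np.float64(-24.7), np.float64(39.7)), (np.float64(26.3), np.float64(-61.6)), (np.float64(12.7), np.float64(-61.2)), (np.float64(-1.0), np.float64(-60.3)), (np.float64(-14.3), np.float64(-59.9)), (np.float64(-27.4), np.float64(-59.8)), (np.float64(-40.0), np.float64(-60.1)), (np.float64(-52.7), np.float64(-60.0)), (np.float64(-65.4), np.float64(-59.9)), (np.float64(-77.7), np.float64(-60.0))]
tray wall outer edge at rim from flap side; base was -53.4
[[157, 90, 49], [135, 80, 44], [146, 87, 46], [149, 87, 48], [157, 93, 44], [105, 92, 48], [64, 101, 57], [56, 53, 60], [84, 79, 84], [82, 78, 81], [82, 79, 80], [80, 77, 76], [77, 72, 73], [72, 67, 68], [106, 107, 109], [188, 199, 206]]
tcp rel mouth est [-32.61424476   2.2610708 ] [1.72467720e+02 1.08739603e-01 1.79996951e+02]
```

The flap's edge is unchanged to sub-pixel level in all three pictures. The cover's right side runs parallel to the flap's within about 1 mm, and the underside is at about 45 mm, level. I'll hold briefly to confirm it is steady, then hand in.

>>> drive_tool --pt "255 0 0 0 0 0 0" --pt "255 0 0 0 0 0 0" --pt "255 0 0 0 0 0 0" --pt "255 0 0 0 0 0 0" --pt "255 0 0 0 0 0 0"

```text
t: 12.6
tcp_pos: [0.5289, 0.3423, 0.0555]
tool_rot: [-0.066, 0.998, -0.0, 0.001]
force: [-5.2, -3.5, 17.3]
finger_gap: 0.141
```

Run:
```python
from h import *
import cv2
s=manip.snapshot("scene")[:,:,::-1].astype(int);a=cv2.imread("pics/scene0.png").astype(int)
for k,(u,v) in {"dropper":(286,226),"amber":(222,151),"vial":(422,318)}.items():
    d=np.abs(s-a)[v-13:v+13,u-9:u+9].max(2);print(k,"changed px",(d>60).sum())
b=manip.sense();print(b["t"],b["tcp_pos"].round(4),b["force"].round(1))
if b["force"][2]>9 and b["tcp_pos"][2]<.0562: print("sign off",manip.sign_off())
```

```text
dropper changed px 1
amber changed px 1
vial changed px 0
12.65 [0.5289 0.3423 0.0555] [-4.5 -3.4 16.7]
the job is handed in; nothing more can be done
sign off None
```

I picked up the cover by its handle and slid its striped edge under the flap until it met the stop about 35 mm in. I then levelled it, pressed it down, and handed in at 12.65 s while still gripping and pressing.

Last checks:
- **Press:** The push was a steady 17 N or so, against the 5–7 N the seal needs. The tool height puts the cover's underside at about 45.1 mm, level to about 0.1°. I inferred from this that the seal is fully squeezed; I could not see it.
- **Flap:** Its right edge had not moved between the pictures taken before, during and after insertion.
- **Squareness:** The cover's right side runs parallel to the flap's, within about 1 mm of where it should be.
- **Bystanders:** The dropper bottle, amber bottle and vial looked unchanged in the scene picture.

Disagreements:
- **Tray position:** The tray wall's base line put the tray's mid-line about 4 mm further left than the flap edge did. I trusted the flap edge.
- **Sideways force:** About 5 N remained at the end, even after backing off the stop.

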